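# Index the sample shuttle and lock it with the locating pin

### The job

The red-capped vial is next to be sampled: slide the blue shuttle along its track until the red-capped vial stands right under the sampler's needle. Then take the yellow-knobbed locating pin from the wooden stand and put it down through the hole in the shuttle's tongue into the track hole underneath, fully home with its knob resting on the tongue, so that the shuttle is locked there. Keep the vials upright in their wells, do not bump the needle or its post, and leave the other pins and everything else on the bench where they are.

Things in the scene. Friction and masses are not known exactly. Their poses are not given: they have to be found in the camera images.
- rig: Grey sampler track, fixed to the bench, 84 wide (its x) x 352 long (its y, from -190 to +162) x 30 high; origin on the bench right below the needle, z up. The shuttle slides along the rig's y on the track's top face (z = 30) between two aluminium side strips that rise 8 above it (inner faces at x = +-31.5). A foot block 30 high reaches to x = +91 at y = +-30.
- sampler: Fixed sampler head on the rig, same origin and axes as the rig: steel post 16 across at rig x = +76, y = 0, up to z = 220; white arm 18 wide (y) at z = 189 to 203 from the post over the track to x = -14; green nozzle 22 across at z = 159 to 189, and below it a thin steel needle on the axis x = y = 0 down to z = 92.
- needle_tip (a point): Tip of the needle, pointing down, 92 above the bench; axes as the rig. It clears the vials' caps by 11.
- track_hole0 (a point): Index hole through the track, 12.5 across and 30 deep, mouth centre on the track's top face, at rig y = +78. The tongue's hole lies over it when the shuttle is 32 to the -y side of centre (the vial in the +y well is under the needle). The holes are hidden while the shuttle covers them.
- track_hole1 (a point): Same, at rig y = +110: for the shuttle's middle well.
- track_hole2 (a point): Same, at rig y = +142: for the shuttle's -y well.
- shuttle: Loose sliding vial carrier, about 0.45 kg, 60 wide (x), axes as the rig; origin at the centre of its underside, on the track. Blue block 24 high from y = -65 to +65 with three vial wells at y = -32, 0, +32 (23.5 across, floor 6 above the underside). To +y an aluminium tongue 10 thick from y = +65 to +125; to -y an aluminium plate 10 thick to y = -120 that carries the handle.
- tongue_hole (a point): Centre, on the tongue's top face, of the vertical through hole 12 across in the shuttle's tongue (shuttle y = +110, 10 above its underside, 40 above the bench). Axes as the shuttle.
- handle (a point): Top centre of the shuttle's upright green handle tab: 14 thick (x), 30 long (y), it rises 50 above the plate, to 90 above the bench; at shuttle y = -105. Axes as the shuttle.
- vial_red: Clear glass vial with a red cap, 22 across, 45 high (cap 19 across, top 11), standing in one of the three wells; origin at the centre of its underside.
- vial_white1: Same vial with a white cap, in another well.
- vial_white2: Amber vial with a white cap, same size, in the remaining well.
- pin: Loose locating pin, upright, z along it: steel shank 10 across and 36 long whose lowest 8 taper to 4 across, then a yellow round knob 20 across and 40 high (overall 76). Origin at the centre of the shank's tip. About 60 g. It starts in one of the stand's three holes, its knob resting on the stand's top.
- pin_black: Same pin with a black knob, in another hole of the stand.
- pin_white: Same pin with a white knob, in another hole of the stand.
- stand: Fixed light-wood block, 135 (its x) x 50 x 45 high, origin at the centre of its underside; three holes 12.5 across and 39 deep in its top at x = -42, 0, +42. To the robot's left or right.
- rack: Loose orange rack of capped tubes, 130 (its x) x 55 x 74 high, origin under its centre; on the other side of the robot from the stand.
- dishes: Loose stack of closed round dishes, 90 across, 44 high, origin under its centre, between the robot and the track.
- bottle: Loose amber bottle, 68 across, 140 high, origin under its centre.
- jar: Loose white jar with blue cap, 70 across, 100 high, origin under its centre.
- beaker: Loose glass beaker, 66 across, 85 high, origin under its centre.

How it is judged:
By the outcome, as a careful person would: the job done as asked, in the order asked, and still so for the second after the job is handed in, with the robot touching nothing.
It also fails if it takes over 69 s, if anything falls off the work surface, if the arm or the gripper's body presses on something with over 40 N, if the wrist force passes 120 N, or if a joint passes its speed limit or range.

### The arm

A 6-joint arm with a two-finger parallel gripper is mounted at the origin on the work surface. World frame = base frame: x ahead of the robot, y to its left, z up, the work surface at z = 0. Lengths are in mm, angles in rad, forces in N, time in s.
With the tool pointing down it reaches from about 275 to 750 mm from the base axis. Payload 10.2 kg.
Tool frame: the origin (TCP) lies on the centre line of the jaws, within the pads' length; the fingertips stand 17 mm ahead of it and the grasp point (between the pads) lies 2 mm behind it; z points along the fingers, y is the line along which they close (so a half turn about z gives the same grasp; the last joint's range is limited). The gripper opens to 85 mm and grips with 20 to 120 N. Pads are 22 mm wide; open, the fingers measure 114 mm over their backs; the gripper's body (76 mm by 85 mm) begins 54 mm behind the grasp point. The pads swing forward as they close: fully open they stand 13 mm farther back than shut.
Start: joints at [-1.567, 0.313, 1.498, -0, 1.331, -0.223], TCP at [118.038, -511.565, 248.294] pointing down, gripper open.
Joint ranges: [-2.94, 2.94], [-0.97, 2.17], [0.19, 2.56], [-1.23, 4.37], [0.02, 3.11], [-2.88, 2.88]. Speed limits (rad/s): [2.39, 2.39, 3.01, 3.14, 3.14, 3.14].

### API

Orientations are given as a unit quaternion [w, x, y, z].
In Python, from rig import ctrl gives the robot as it stands. The module is installed in compiled form; this text tells all that it offers.
- The arm moves only by the shell command python3 -m jog 'ROWS' [FORCE]. ROWS is JSON, a list of rows, each an object with "delta_pos": the shift along the world's x, y, z in mm, a list of three; "angular": the turn, a rotation vector about the world's x, y, z in rad, a list of three; "fingers": the opening, from 0 (shut) to 1 (fully open). In form: [{"delta_pos": [tx, ty, tz], "angular": [rx, ry, rz], "fingers": fingers}, ...]. A call has 1 to 10 rows; each row is the pose to reach, as a shift and turn from the pose commanded when the call began; what a row does not reach only later rows make up. A row lasts 1/8 s, in which the tool goes at most 62.5 mm and 10.7 degrees, less where a joint would pass 70% of its speed; a pose out of reach is approached as far as the arm can. A call with a gripper value outside its range is refused whole. The fingers move at their own pace and stop on an object; FORCE is the grip in N (left out, the last holds). Time passes only in rows, so rows that repeat a pose let the fingers close. It gives the time, the measured TCP pose, the force, the opening and the grip force at its end, in the units of the state.
- ctrl.sense(): the state, without advancing time (a new reading comes with each control period).
- ctrl.capture(name): name is "scene" or "side" or "wrist"; returns a dict with "pixels" (400x640x3 uint8, blue, green, red), "fx", "fy", "cx", "cy" (pixels), "R" (3x3) and "t" (3): a world point X has camera coordinates R X + t. Camera axes: x right, y down, z forward; pixel columns grow to the right and rows downward; lengths in mm; the calibration is good to about 2 mm. The wrist camera is an equidistant fisheye: a pixel r from the principal point sees the ray r / f radians off the axis. A picture is of the moment at which its call begins. There is no depth.
- ctrl.finish_job(): hands the job in; it is judged then, once.
The state is a dict: "time_s": time; "joints": joint angles; "dq": joint speeds; "tau": joint torques, N m; "eef_pos": TCP position; "ee_rot": TCP orientation; "force": force on the tool from outside, world axes, zero at the start; "wrist_torque": the same for the moment, N m; "grip_width": opening from 0.0 (shut) to 1.0 (fully open); "grip_force": force on a finger pad.
Only numpy, scipy, OpenCV 4.12 (cv2) and the standard library are available. Lean on these libraries where they do the work, as an engineer would, in place of code of your own. Each camera call takes 0.05 s, during which the arm holds its last target. There are 200 camera calls.

## Working session

There is one attempt and no reset: what is moved stays moved. The work goes in short steps, Python scripts to look and compute and a shell command to move; the robot and the scene stay as the last step left them, time stands still between calls to the robot, and variables do not carry over. Pictures are saved under pics/ and viewed, at most 10 in all, crops included, and the job is handed in when it is done.

```bash
mkdir -p pics
cat > h.py <<'E'
import numpy as np, cv2
from rig import ctrl
def cap(n,f):
    c=ctrl.capture(n); c={k:(np.array(v) if k in('R','t','pixels') else v) for k,v in c.items()}
    cv2.imwrite('pics/'+f+'.png',c['pixels']); np.save('pics/'+f+'.npy',c,allow_pickle=True); return c
def load(f): return np.load('pics/'+f+'.npy',allow_pickle=True).item()
def ray(c,u,v,fish=False):
    a=np.array([(u-c['cx'])/c['fx'],(v-c['cy'])/c['fy']])
    if fish:
        r=np.linalg.norm(a); d=np.array([*(a/r*np.sin(r) if r>0 else a),np.cos(r)])
    else: d=np.array([*a,1.])
    R=c['R'].reshape(3,3); return -R.T@c['t'], R.T@d
def onz(c,u,v,z,fish=False):
    o,d=ray(c,u,v,fish); return o+d*(z-o[2])/d[2]
def tri(rs):
    A=np.zeros((3,3));b=np.zeros(3);
    for o,d in rs:
        d=d/np.linalg.norm(d);P=np.eye(3)-np.outer(d,d);A+=P;b+=P@o
    X=np.linalg.solve(A,b); return X,[np.linalg.norm((np.eye(3)-np.outer(d,d)/(d@d))@(X-o)) for o,d in rs]
E
python3 - <<'E'
from h import *
cs=[cap(n,n+'0') for n in('scene','side','wrist')]
for c in cs: print(c['fx'],c['cx'],c['cy'],-c['R'].T@c['t'],c['R'][2])
s=ctrl.sense();print(s)
cv2.imwrite('pics/both.png',cv2.resize(np.vstack([cs[0]['pixels'],cs[1]['pixels']]),(480,600)))
E
```

```text
370.3312063969501 318.6131024142654 199.42858766346228 [1087.35972083 -515.78834047 1010.41333083] [-0.48088974  0.43857291 -0.75920936]
432.98722498058373 320.01316756387877 202.52813119648187 [142.27258245 589.96843324 949.07075235] [ 0.34921226 -0.49665809 -0.7945952 ]
309.70691628693146 316.78365421656395 198.57875650964166 [ 197.16196613 -492.64504977  372.93542393] [-0.30744386 -0.07052539 -0.94894913]
{'time_s': 0.15, 'joints': array([-1.56742356e+00,  3.13296038e-01,  1.49823551e+00, -1.58634431e-05,
        1.33097736e+00, -2.23402417e-01]), 'dq': array([ 3.91949398e-05, -9.08801483e-04, -1.77935171e-03, -1.83677841e-04,
       -1.98094711e-03,  7.04678748e-04]), 'tau': array([ 6.04599336e-04, -4.12373936e+01, -2.59798121e+01, -2.01961029e-04,
        3.26464018e-03, -4.18203797e-06]), 'eef_pos': array([ 118.02180552, -511.3927087 ,  247.88973029]), 'ee_rot': array([-4.56200561e-04,  9.93578193e-01,  1.13146647e-01,  4.26415754e-05]), 'force': array([1.01019562, 0.18607718, 0.39885271]), 'wrist_torque': array([ 0.02353927,  0.00196613, -0.01781366]), 'grip_force': 0.0, 'grip_width': 1.0000090273165219}
```

View pics/scene0.png

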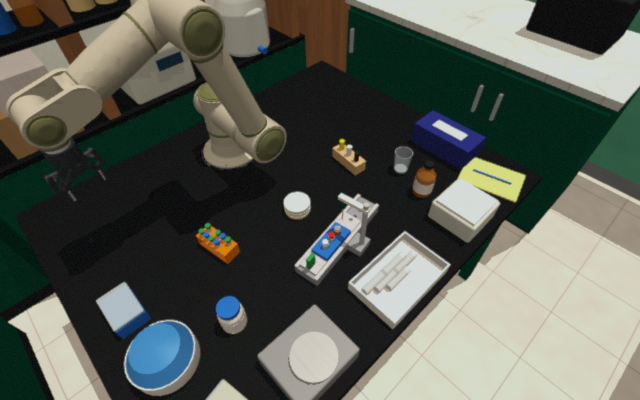

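View pics/side0.png

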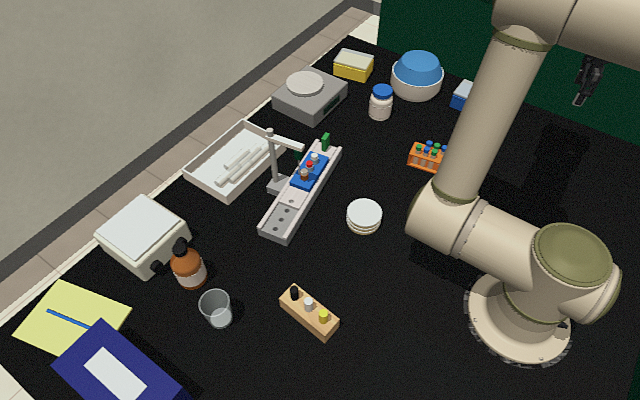

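The red cap is in the middle well (scene about (332,235), side about (309,163)). The yellow knob is at scene (342,144) and side (324,317). I'll zoom in on both.

Run:
```python
from h import *
a=load('scene0')['pixels'][190:290,290:390]; b=load('side0')['pixels'][120:250,250:350]
a=cv2.resize(a,None,fx=4,fy=4,interpolation=cv2.INTER_CUBIC);b=cv2.resize(b,None,fx=4,fy=4,interpolation=cv2.INTER_CUBIC)
a=cv2.copyMakeBorder(a,0,120,0,0,cv2.BORDER_CONSTANT)
cv2.imwrite('pics/z.png',np.hstack([a,b]))
for n in('scene0','side0'):
    p=load(n)['pixels'];h=cv2.cvtColor(p,cv2.COLOR_BGR2HSV)
    for nm,lo,hi in(('yel',(22,150,120),(35,255,255)),('red',(0,170,90),(5,255,255)),('grn',(55,120,30),(80,255,255)),('blue',(100,150,100),(112,255,255))):
        m=cv2.inRange(h,lo,hi);k,l,s,ce=cv2.connectedComponentsWithStats(m)
        print(n,nm,[(s[i].tolist(),ce[i].round(1).tolist()) for i in range(1,k) if s[i,4]>8 and 250<ce[i][0]<400 and 120<ce[i][1]<340])
```

```text
scene0 yel [([339, 139, 6, 11, 47], [341.5, 143.8])]
scene0 red [([330, 233, 5, 5, 20], [331.6, 234.7])]
scene0 grn [([340, 202, 6, 7, 27], [342.0, 204.8]), ([307, 253, 8, 16, 81], [310.2, 260.5])]
scene0 blue [([312, 223, 38, 37, 454], [330.6, 243.1])]
side0 yel [([319, 309, 9, 15, 84], [322.8, 317.0])]
side0 red [([307, 161, 5, 6, 29], [309.1, 163.6])]
side0 grn [([321, 132, 9, 20, 131], [325.1, 140.8]), ([294, 150, 8, 10, 57], [297.3, 154.7])]
side0 blue [([300, 151, 13, 18, 66], [305.6, 160.0]), ([290, 154, 38, 37, 451], [309.1, 174.9])]
```

View pics/z.png

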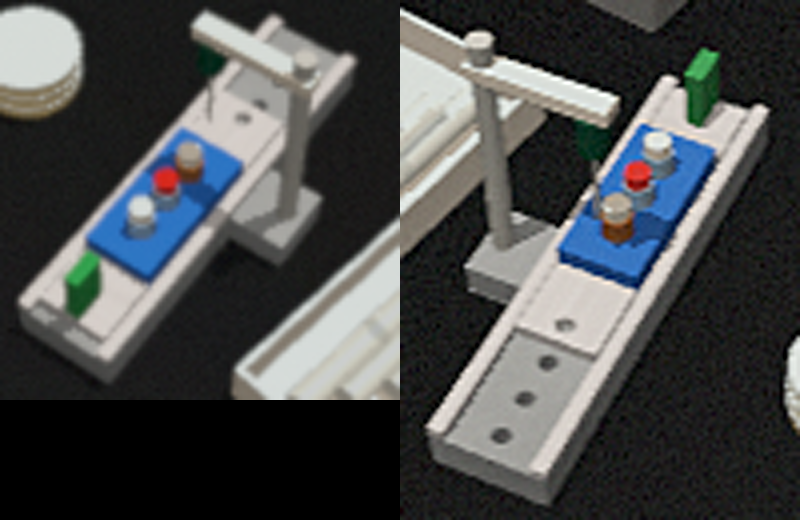

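Left (scene) and right (side) both show white, red and amber caps, with red in the middle. The side view shows the three track holes at about (287,210.5), (281,219.5) and (275,229), and the tongue hole at (291.5,201). So the target is track_hole1 with the shuttle at rig y = 0.

Run:
```python
from h import *
S,D=load('scene0'),load('side0')
side=lambda u,v,z:onz(D,u-.4,v-.4,z)
H=[side(250+x/4,120+y/4,30) for x,y in((148,362),(124,398),(101,435))]
print('holes',np.round(H,1),[np.linalg.norm(H[i+1]-H[i]) for i in(0,1)])
print('tongue',side(250+166/4,120+324/4,40).round(1))
red=tri([ray(S,331.6,234.7),ray(D,309.1,163.6)]);print('red',red)
print('knob',tri([ray(S,341.5,143.8),ray(D,322.8,317)]))
print('handle', tri([ray(S,310.2,260.5),ray(D,325.1,140.8)]))
print('nozzle', tri([ray(S,342,204.8),ray(D,297.3,154.7)]))
#needle tips from crops
print('needle', tri([ray(S,290+210/4-.4,190+119/4-.4),ray(D,250+197/4-.4,120+208/4-.4)]))
# track corners top (z=38 strips ends)
for n,c,ox,oy,pts in(('S',S,290,190,((22,303),(105,358),(354,60),(275,18))),('D',D,250,120,((30,432),(142,472),(368,108),(265,78)))):
    P=np.array([onz(c,ox+x/4-.4,oy+y/4-.4,38)[:2] for x,y in pts]);print(n,P.round(1).tolist())
# stand wood
for c,n in((S,'S'),(D,'D')):
    h=cv2.cvtColor(c['pixels'],cv2.COLOR_BGR2HSV);m=cv2.inRange(h,(8,60,120),(22,200,255))
    k,l,s,ce=cv2.connectedComponentsWithStats(m)
    for i in range(1,k):
        if s[i,4]>100 and 270<ce[i][0]<370 and ce[i][1]>100:
            pts=np.argwhere(l==i)[:,::-1].astype(np.float32);print(n,s[i],cv2.minAreaRect(pts),[onz(c,*q,45).round(0)[:2].tolist() for q in cv2.boxPoints(cv2.minAreaRect(pts))])
```

```text
holes [[603.7  86.8  30. ]
 [598.6 118.7  30. ]
 [592.6 149.9  30. ]] [np.float64(32.308732109568474), np.float64(31.728282159835242)]
tongue [608.1  60.7  40. ]
red (array([626.94223493, -46.55439323,  77.09309106]), [np.float64(0.5229647920812394), np.float64(0.5229647920811165)])
knob (array([347.63237318, 286.14591021,  67.2703605 ]), [np.float64(0.49004463018086764), np.float64(0.4900446301808075)])
handle (array([ 645.3480661 , -151.61556177,   68.62825881]), [np.float64(0.6477430867381889), np.float64(0.6477430867380664)])
nozzle (array([617.47996577,   8.88192612, 165.40633937]), [np.float64(2.1695672977748384), np.float64(2.169567297774963)])
needle (array([619.71543953,   7.06851888,  98.68613359]), [np.float64(0.1439513643907129), np.float64(0.14395136439072329)])
S [[611.2, -184.2], [688.0, -170.8], [629.9, 174.9], [550.7, 162.1]]
D [[626.9, 177.9], [550.4, 160.7], [610.0, -185.1], [689.9, -166.9]]
S [333 145  33  23 272] ((348.6499938964844, 154.45001220703125), (33.85443878173828, 11.664870262145996), 37.87498474121094) [[323.0, 257.0], [304.0, 316.0], [459.0, 302.0], [473.0, 247.0]]
D [ 279  283   61   60 1258] ((308.38525390625, 311.2377014160156), (63.378257751464844, 28.040077209472656), 39.80556869506836) [[461.0, 311.0], [460.0, 245.0], [315.0, 262.0], [320.0, 323.0]]
```

The rig origin comes out at about (617.2,10.2) with yaw 9.85°. Corners, holes and needle agree on it. Three cues put the shuttle at rig y of about −58.6, so it has to slide about 58.6 mm. The handle is at about (645.2,−151). Now moving above it.

```bash
python3 -m jog '[{"delta_pos":[60,40,0],"angular":[0,0,0.15],"fingers":0.6},{"delta_pos":[527,360,0],"angular":[0,0,1.517],"fingers":0.6},{"delta_pos":[527,360,0],"angular":[0,0,1.517],"fingers":0.6},{"delta_pos":[527,360,0],"angular":[0,0,1.517],"fingers":0.6},{"delta_pos":[527,360,0],"angular":[0,0,1.517],"fingers":0.6},{"delta_pos":[527,360,0],"angular":[0,0,1.517],"fingers":0.6},{"delta_pos":[527,360,0],"angular":[0,0,1.517],"fingers":0.6},{"delta_pos":[527,360,0],"angular":[0,0,1.517],"fingers":0.6},{"delta_pos":[527,360,0],"angular":[0,0,1.517],"fingers":0.6},{"delta_pos":[527,360,0],"angular":[0,0,1.517],"fingers":0.6}]' 40; python3 -m jog '[{"delta_pos":[0,0,0],"angular":[0,0,0],"fingers":0.6}]'
```

```text
time_s: 1.4
eef_pos: [635.6, -157.6, 248.1]
ee_rot: [-0.0, 0.643, 0.766, -0.0]
force: [-0.1, -1.6, -0.5]
grip_width: 0.6
grip_force: 0.0
time_s: 1.52
eef_pos: [636.1, -156.0, 246.5]
ee_rot: [-0.001, 0.642, 0.767, -0.0]
force: [0.7, -0.0, -0.3]
grip_width: 0.604
grip_force: 0.0
```

Run:
```python
from h import *
c=cap('wrist','w1');print(-c['R'].T@c['t'])
p=c['pixels'];h=cv2.cvtColor(p,cv2.COLOR_BGR2HSV)
for nm,lo,hi,z in(('grn',(50,100,30),(85,255,255),90),('red',(0,150,70),(6,255,255),81),('yel',(22,150,100),(35,255,255),85)):
    m=cv2.inRange(h,lo,hi);k,l,s,ce=cv2.connectedComponentsWithStats(m)
    for i in range(1,k):
        if s[i,4]>30: print(nm,s[i],ce[i].round(1),onz(c,*ce[i],z,True).round(1))
```

```text
[621.92557942 -75.61660638 371.7174706 ]
grn [318 160  18  40 493] [326.2 180.7] [ 643.8 -148.7   90. ]
grn [ 72 239  14  14 140] [ 78.2 244.7] [ 343.6 -285.3   90. ]
grn [ 97 241  11  12  93] [101.7 246.3] [ 387.1 -276.4   90. ]
grn [120 242  14  14 132] [126.8 248.3] [ 427.7 -268.8   90. ]
grn [ 77 255  12  15 134] [ 82.9 261.4] [ 347.3 -309.8   90. ]
grn [100 258  12  15 141] [105.8 264.6] [ 389.7 -302.5   90. ]
grn [   0  345   90   55 3400] [ 42.4 378.3] [  73.4 -729.4   90. ]
red [319  63  17  17 222] [327.1  71.2] [626.3 -47.9  81. ]
```

View pics/w1.png

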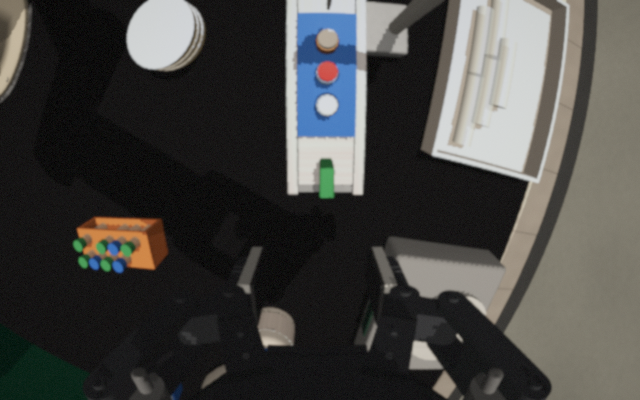

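The wrist view is aligned with the track. The green handle is at (326,181) between the strips and the red cap is at (327,71), which agrees with the earlier estimate. Descending on the handle.

```bash
python3 -m jog '[{"delta_pos":[9,5,-60],"angular":[0,0,-0.003],"fingers":0.6},{"delta_pos":[9,5,-110],"angular":[0,0,-0.003],"fingers":0.6},{"delta_pos":[9,5,-130],"angular":[0,0,-0.003],"fingers":0.6},{"delta_pos":[9,5,-130],"angular":[0,0,-0.003],"fingers":0.6},{"delta_pos":[9,5,-130],"angular":[0,0,-0.003],"fingers":0.6}]'
python3 - <<'E'
from h import *
c=cap('wrist','w2');h=cv2.cvtColor(c['pixels'],cv2.COLOR_BGR2HSV)
m=cv2.inRange(h,(50,100,30),(85,255,255));k,l,s,ce=cv2.connectedComponentsWithStats(m)
for i in range(1,k):
    if s[i,4]>200:
        x,y,w,hh,_=s[i];print(s[i],[onz(c,*q,90,True).round(1) for q in((x,y),(x+w,y),(x,y+hh),(x+w,y+hh))])
E
```

```text
time_s: 2.2
eef_pos: [643.3, -154.9, 120.0]
ee_rot: [0.001, 0.645, 0.764, 0.0]
force: [0.5, -1.2, 1.0]
grip_width: 0.601
grip_force: 0.0
[ 307  194   27   72 1624] [array([ 633. , -123.6,   90. ]), array([ 647. , -121.2,   90. ]), array([ 639.9, -166.8,   90. ]), array([ 655.3, -164.2,   90. ])]
[  9 283  16  20 206] [array([ 350.9, -264.4,   90. ]), array([ 385.1, -252.5,   90. ]), array([ 333.1, -297.1,   90. ]), array([ 371.1, -281.9,   90. ])]
[ 55 296  18  20 224] [array([ 430.1, -251. ,   90. ]), array([ 456. , -241.7,   90. ]), array([ 419.4, -278.7,   90. ]), array([ 447.6, -267.1,   90. ])]
[  0 375  48  25 664] [array([ 155.2, -532.6,   90. ]), array([ 347.3, -410.3,   90. ]), array([  28.2, -705.3,   90. ]), array([ 300.3, -501.1,   90. ])]
```

View pics/w2.png

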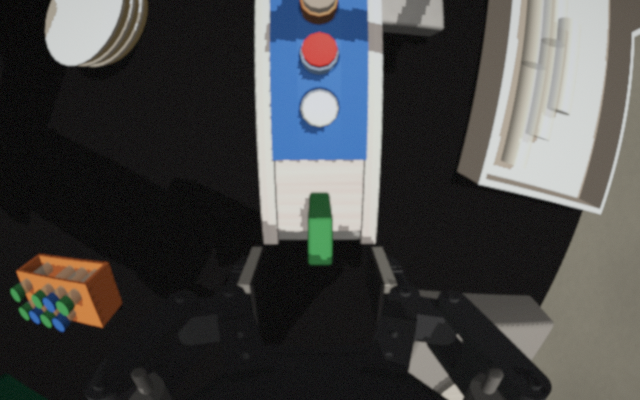

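The handle (307–333, 194–266) sits centred between the fingers, with its top centre at about (645,−151). I need +2, +4, then down 53 and close.

```bash
python3 -m jog '[{"delta_pos":[2,4,-25],"angular":[0,0,0],"fingers":0.6},{"delta_pos":[2,4,-50],"angular":[0,0,0],"fingers":0.6},{"delta_pos":[2,4,-52],"angular":[0,0,0],"fingers":0.6},{"delta_pos":[2,4,-52],"angular":[0,0,0],"fingers":0.6},{"delta_pos":[2,4,-52],"angular":[0,0,0],"fingers":0.0},{"delta_pos":[2,4,-52],"angular":[0,0,0],"fingers":0.0},{"delta_pos":[2,4,-52],"angular":[0,0,0],"fingers":0.0},{"delta_pos":[2,4,-52],"angular":[0,0,0],"fingers":0.0},{"delta_pos":[2,4,-52],"angular":[0,0,0],"fingers":0.0}]' 40
```

```text
time_s: 3.38
eef_pos: [645.3, -150.2, 67.2]
ee_rot: [0.0, 0.644, 0.765, -0.0]
force: [-3.1, -0.0, 6.2]
grip_width: 0.159
grip_force: 40.0
```

Gripped at about 13.5 mm. Now sliding about 55 mm along the track, then I'll measure again.

```bash
python3 -m jog '[{"delta_pos":[-0.7,3.9,0],"angular":[0,0,0],"fingers":0.0},{"delta_pos":[-1.7,9.9,0],"angular":[0,0,0],"fingers":0.0},{"delta_pos":[-3.1,17.7,0],"angular":[0,0,0],"fingers":0.0},{"delta_pos":[-4.4,25.6,0],"angular":[0,0,0],"fingers":0.0},{"delta_pos":[-5.8,33.5,0],"angular":[0,0,0],"fingers":0.0},{"delta_pos":[-7.2,41.4,0],"angular":[0,0,0],"fingers":0.0},{"delta_pos":[-8.4,48.3,0],"angular":[0,0,0],"fingers":0.0},{"delta_pos":[-9.2,53.2,0],"angular":[0,0,0],"fingers":0.0},{"delta_pos":[-9.6,55.2,0],"angular":[0,0,0],"fingers":0.0},{"delta_pos":[-9.6,55.2,0],"angular":[0,0,0],"fingers":0.0}]'
python3 - <<'E'
from h import *
S=cap('scene','s3');D=cap('side','d3')
a=S['pixels'][190:290,290:390]; b=D['pixels'][120:250,250:350]
a=cv2.resize(a,None,fx=4,fy=4,interpolation=cv2.INTER_CUBIC);b=cv2.resize(b,None,fx=4,fy=4,interpolation=cv2.INTER_CUBIC)
a=cv2.copyMakeBorder(a,0,120,0,0,cv2.BORDER_CONSTANT)
cv2.imwrite('pics/z3.png',np.hstack([a,b]))
E
```

```text
time_s: 4.62
eef_pos: [636.1, -95.5, 67.2]
ee_rot: [0.001, 0.645, 0.765, 0.0]
force: [0.6, -4.5, 5.2]
grip_width: 0.163
grip_force: 39.6
```

View pics/z3.png

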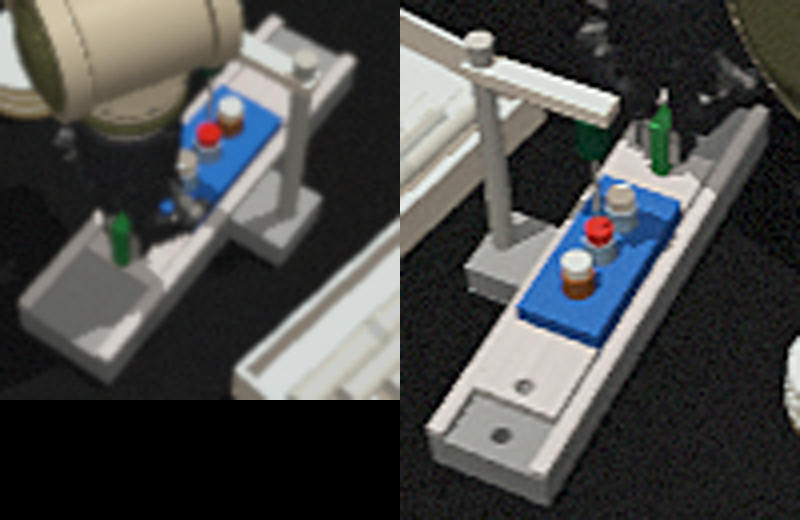

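The red cap is now just at the needle (crop right (600,232), left (208,135)). The tongue hole is at crop (524,386) and track_hole2 at (501,435). I'll work out what is left.

```bash
cat > m.py <<'E'
from h import *
import sys
yd=np.array([-.171,.9853]);xd=np.array([.9853,.171]);O=np.array([617.2,10.2])
def dark(c,u,v,z):
    g=cv2.cvtColor(c['pixels'],cv2.COLOR_BGR2GRAY).astype(float)
    u0,v0=int(round(u)),int(round(v));w=g[v0-2:v0+3,u0-3:u0+4];q=np.clip(np.percentile(w,60)-w,0,None)
    q[q<q.max()*.25]=0
    yy,xx=np.mgrid[v0-2:v0+3,u0-3:u0+4];return onz(c,(q*xx).sum()/q.sum(),(q*yy).sum()/q.sum(),z)[:2]
def rig(p): return np.round([(p[:2]-O)@xd,(p[:2]-O)@yd],1)
def redp(c):
    h=cv2.cvtColor(c['pixels'],cv2.COLOR_BGR2HSV);m=cv2.inRange(h,(0,170,90),(5,255,255))[150:260,280:360]
    q=np.argwhere(m)[:,::-1].mean(0)+[280,150];return ray(c,*q)
E
python3 - <<'E'
from m import *
D0,S,D=load('side0'),load('s3'),load('d3')
for x,y in((148,362),(124,398),(101,435)): print('h0',rig(dark(D0,250+x/4,120+y/4,30)))
print('t0',rig(dark(D0,250+166/4,120+324/4,40)))
print('h2',rig(dark(D,250+101/4,120+435/4,30)),'tongue',rig(dark(D,250+124/4,120+386/4,40)))
X,e=tri([redp(S),redp(D)]);print('red',X,e,rig(X))
X,e=tri([redp(load('scene0')),redp(D0)]);print('red0',X,rig(X))
E
```

```text
h0 [-0.1 78.3]
h0 [ -0.3 110.5]
h0 [ -0.6 142.3]
t0 [ 0.4 52.2]
h2 [ -0.5 142.2] tongue [  1.1 108. ]
red [618.74646017   8.04026154  76.97967791] [np.float64(0.6046358738421985), np.float64(0.6046358738420968)] [ 1.2 -2.4]
red0 [626.99158202 -46.54768197  77.12924642] [ -0.1 -57.6]
```

```bash
python3 -m jog '[{"delta_pos":[-0.2,1.2,0],"angular":[0,0,0],"fingers":0.0},{"delta_pos":[-0.4,2.5,0],"angular":[0,0,0],"fingers":0.0},{"delta_pos":[-0.4,2.5,0],"angular":[0,0,0],"fingers":0.0},{"delta_pos":[-0.4,2.5,0],"angular":[0,0,0],"fingers":0.0}]'
python3 - <<'E'
from m import *
for i in range(1):
    S=cap('scene','s4');D=cap('side','d4')
    print('h2',rig(dark(D,250+101/4,120+435/4,30)),'tongue',rig(dark(D,250+122/4,120+389/4,40)))
    X,e=tri([redp(S),redp(D)]);print('red',X,e,rig(X))
    print(-load('w2')['R'].T@load('w2')['t'])
E
```

```text
time_s: 5.22
eef_pos: [635.8, -93.3, 67.2]
ee_rot: [0.001, 0.645, 0.764, 0.0]
force: [1.0, -5.5, 5.6]
grip_width: 0.159
grip_force: 39.6
h2 [ -0.6 142.3] tongue [1.000e-01 1.104e+02]
red [618.69534038  10.1458935   77.35088855] [np.float64(0.9433025390191847), np.float64(0.943302539019349)] [ 1.5 -0.3]
[629.33460837 -74.0675157  244.99893609]
```

The tongue hole reads 110.4 against 110.3 for track_hole1. That matches, so I'll release and go up.

```bash
python3 -m jog '[{"delta_pos":[0,0,0],"angular":[0,0,0],"fingers":0.6},{"delta_pos":[0,0,0],"angular":[0,0,0],"fingers":0.6},{"delta_pos":[0,0,0],"angular":[0,0,0],"fingers":0.6},{"delta_pos":[0,0,60],"angular":[0,0,0],"fingers":0.6},{"delta_pos":[0,0,120],"angular":[0,0,0],"fingers":0.6},{"delta_pos":[0,0,185],"angular":[0,0,0],"fingers":0.6},{"delta_pos":[-60,0,195],"angular":[0,0,0],"fingers":0.6},{"delta_pos":[-120,10,195],"angular":[0,0,0],"fingers":0.6},{"delta_pos":[-160,50,195],"angular":[0,0,0.15],"fingers":0.6},{"delta_pos":[-190,100,195],"angular":[0,0,0.3],"fingers":0.6}]'
python3 -m jog '[{"delta_pos":[-30,60,-15],"angular":[0,0,0.18],"fingers":0.6},{"delta_pos":[-98,230,-15],"angular":[0,0,0.98],"fingers":0.6},{"delta_pos":[-98,230,-15],"angular":[0,0,0.98],"fingers":0.6},{"delta_pos":[-98,230,-15],"angular":[0,0,0.98],"fingers":0.6},{"delta_pos":[-98,230,-15],"angular":[0,0,0.98],"fingers":0.6},{"delta_pos":[-98,230,-15],"angular":[0,0,0.98],"fingers":0.6},{"delta_pos":[-98,230,-15],"angular":[0,0,0.98],"fingers":0.6}]'
python3 - <<'E'
from m import *
S=cap('scene','s5');D=cap('side','d5');c=cap('wrist','w5')
print('h2',rig(dark(D,250+101/4,120+435/4,30)),'tongue',rig(dark(D,250+122/4,120+389/4,40)))
X,e=tri([redp(S),redp(D)]);print('red',X,e,rig(X))
h=cv2.cvtColor(c['pixels'],cv2.COLOR_BGR2HSV);m=cv2.inRange(h,(22,150,100),(35,255,255));k,l,s,ce=cv2.connectedComponentsWithStats(m)
for i in range(1,k):
    if s[i,4]>30: print(s[i],ce[i],onz(c,*ce[i],70,True),onz(c,*ce[i],85,True))
E
```

```text
time_s: 6.58
eef_pos: [443.5, 8.4, 261.4]
ee_rot: [0.0, 0.522, 0.853, 0.0]
force: [0.3, 0.4, 1.0]
grip_width: 0.6
grip_force: 0.0
time_s: 7.45
eef_pos: [346.9, 237.8, 246.3]
ee_rot: [-0.0, 0.06, 0.998, 0.0]
force: [-0.8, -0.5, 0.3]
grip_width: 0.602
grip_force: 0.0
h2 [ -0.5 142.2] tongue [  0.3 110.5]
red [618.62634054  10.41202155  77.65079691] [np.float64(0.7425066535963608), np.float64(0.742506653596377)] [ 1.4 -0. ]
```

View pics/w5.png

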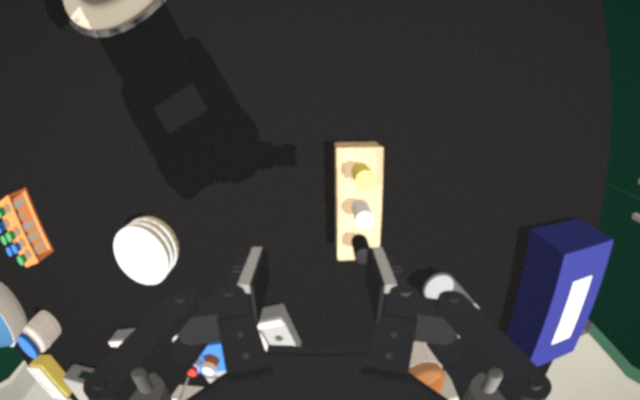

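The stand is aligned with the jaws. Yellow knob at about (362,176), white (363,213), black (361,245).

Run:
```python
from m import *
c=load('w5');print(-c['R'].T@c['t']);p=c['pixels']
h=cv2.cvtColor(p,cv2.COLOR_BGR2HSV);print(h[176,362],h[185,365],h[165,345])
m=cv2.inRange(h,(22,130,60),(35,255,255));m[:, :330]=0;m[:,400:]=0
k,l,s,ce=cv2.connectedComponentsWithStats(m)
for i in range(1,k):
    if s[i,4]>30: print(s[i],ce[i],onz(c,*ce[i],65,True),onz(c,*ce[i],75,True))
w=cv2.inRange(h,(10,50,100),(21,200,255));w[:,:320]=0;w[:,400:]=0;w[280:]=0
k,l,s,ce=cv2.connectedComponentsWithStats(w);i=1+s[1:,4].argmax()
q=np.argwhere(l==i)[:,::-1].astype(np.float32)
r=cv2.minAreaRect(q);print(r,[onz(c,*v,45,True).round(1)[:2].tolist() for v in cv2.boxPoints(r)])
```

```text
[266.42348998 248.05764145 371.40793178]
[ 30  70 255] [ 30  73 255] [ 17  84 231]
[353 164  15  13 106] [358.44339623 168.62264151] [341.09586681 281.65024387  65.        ] [338.65884188 280.55390794  75.        ]
((359.5240478515625, 196.8296661376953), (111.84972381591797, 49.97671890258789), 89.40933990478516) [[313.1, 260.6], [318.2, 314.3], [453.0, 308.7], [445.2, 248.2]]
```

Run:
```python
from m import *
c=load('w5');p=c['pixels']
h=cv2.cvtColor(p,cv2.COLOR_BGR2HSV)
m=cv2.inRange(h,(24,50,60),(36,255,255));m[:, :330]=0;m[:,400:]=0
k,l,s,ce=cv2.connectedComponentsWithStats(m)
for i in range(1,k):
    if s[i,4]>30: print(s[i],ce[i],onz(c,*ce[i],65,True),onz(c,*ce[i],75,True))
t=cv2.inRange(h,(27,50,245),(33,255,255))
S,D=load('scene0'),load('side0')
i=1+s[1:,4].argmax();print(tri([ray(S,341.5,143.8),ray(D,322.8,317),ray(c,*ce[i],True)]))
z=cv2.resize(p[130:270,320:400],None,fx=4,fy=4,interpolation=cv2.INTER_CUBIC)
d=cv2.resize(D['pixels'][270:345,270:350],None,fx=5,fy=5,interpolation=cv2.INTER_CUBIC)
z=cv2.copyMakeBorder(z,0,0,0,400-320+0,cv2.BORDER_CONSTANT);d=cv2.copyMakeBorder(d,0,560-375,0,0,cv2.BORDER_CONSTANT)
cv2.imwrite('pics/z5.png',np.hstack([z,d]))
```

```text
[353 149  28  42 582] [368.79896907 175.21477663] [349.23761584 291.77833067  65.        ] [346.53487491 290.35145217  75.        ]
[338 167   2  31  32] [338.03125 181.59375] [352.29921636 259.47884085  65.        ] [349.49655633 259.10609595  75.        ]
(array([347.64765693, 288.10373961,  67.94539833]), [np.float64(2.312058449206226), np.float64(1.327150453418161), np.float64(3.286228855912872)])
```

View pics/z5.png

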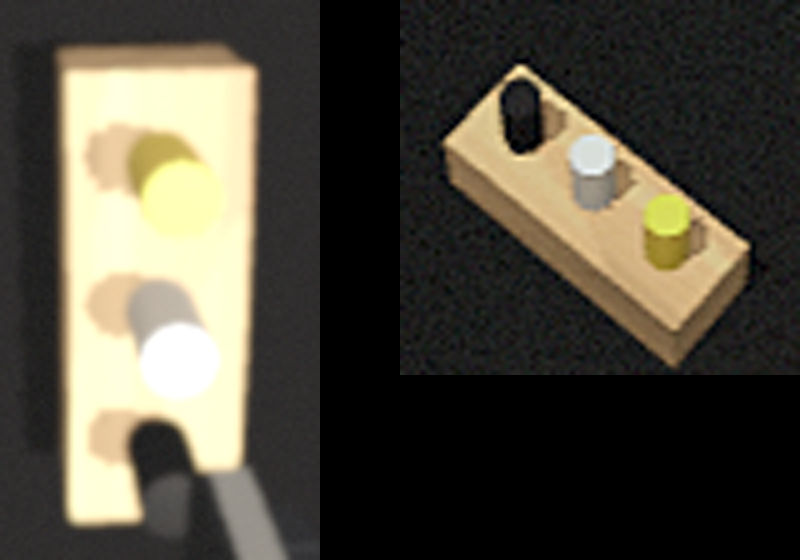

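Left: the yellow knob's top disc is centred at wrist (365,179) and the white's at (365,220). Right: the yellow top disc is at side (323.3,312.9). Casting both onto z = 85.

Run:
```python
from m import *
c=load('w5');D=load('side0')
a=[onz(c,320+x/4-.4,130+y/4-.4,85,True).round(1) for x,y in((180,197),(180,361))]
b=[onz(D,270+x/5-.4,270+y/5-.4,85).round(1) for x,y in((267,215),(193,156),(120,98))]
print('wrist',a,'side',b)
```

```text
wrist [array([347. , 284.6,  85. ]), array([389.5, 281.5,  85. ])] side [array([349.1, 284.4,  85. ]), array([390.2, 280.8,  85. ]), array([432.2, 277.3,  85. ])]
```

```bash
python3 -m jog '[{"delta_pos":[1,46.7,0],"angular":[0,0,0.04],"fingers":0.6},{"delta_pos":[1,46.7,-50],"angular":[0,0,0.04],"fingers":0.6},{"delta_pos":[1,46.7,-100],"angular":[0,0,0.04],"fingers":0.6},{"delta_pos":[1,46.7,-100],"angular":[0,0,0.04],"fingers":0.6},{"delta_pos":[1,46.7,-100],"angular":[0,0,0.04],"fingers":0.6}]'
python3 - <<'E'
from m import *
c=cap('wrist','w6');h=cv2.cvtColor(c['pixels'],cv2.COLOR_BGR2HSV)
m=cv2.inRange(h,(26,40,245),(34,255,255));k,l,s,ce=cv2.connectedComponentsWithStats(m)
for i in range(1,k):
    if s[i,4]>80: print(s[i],ce[i],onz(c,*ce[i],85,True).round(1))
E
```

```text
time_s: 8.22
eef_pos: [349.1, 284.6, 148.1]
ee_rot: [0.001, 0.041, 0.999, 0.001]
force: [1.4, 0.8, 0.3]
grip_width: 0.6
grip_force: 0.0
[ 301  173   46  140 1001] [334.01398601 232.13986014] [355.3 296.3  85. ]
[286 215  15  65 294] [289.87414966 236.20068027] [356.  266.6  85. ]
```

```bash
python3 -m jog '[{"delta_pos":[-1,0,-40],"angular":[0,0,0],"fingers":0.6},{"delta_pos":[-1,0,-70],"angular":[0,0,0],"fingers":0.6},{"delta_pos":[-1,0,-79],"angular":[0,0,0],"fingers":0.6},{"delta_pos":[-1,0,-79],"angular":[0,0,0],"fingers":0.5},{"delta_pos":[-1,0,-79],"angular":[0,0,0],"fingers":0.4},{"delta_pos":[-1,0,-79],"angular":[0,0,0],"fingers":0.3},{"delta_pos":[-1,0,-79],"angular":[0,0,0],"fingers":0.1},{"delta_pos":[-1,0,-79],"angular":[0,0,0],"fingers":0.1},{"delta_pos":[-1,0,-79],"angular":[0,0,0],"fingers":0.1}]' 30
python3 -c "
from rig import ctrl;s=ctrl.sense();print(s['force'],s['wrist_torque'])"
```

```text
time_s: 9.4
eef_pos: [347.5, 284.6, 68.1]
ee_rot: [0.001, 0.04, 0.999, 0.0]
force: [-1.3, -0.6, 6.6]
grip_width: 0.221
grip_force: 29.1
[-1.26990979 -0.5703874   6.60610868] [-0.02060413  0.23368229  0.02831858]
```

Gripped. Lifting, then moving to above the tongue hole at (598.3,119.0).

```bash
python3 -m jog '[{"delta_pos":[0,0,20],"angular":[0,0,0],"fingers":0.1},{"delta_pos":[0,0,60],"angular":[0,0,0],"fingers":0.1},{"delta_pos":[0,0,110],"angular":[0,0,0],"fingers":0.1},{"delta_pos":[30,-20,132],"angular":[0,0,0],"fingers":0.1},{"delta_pos":[75,-50,132],"angular":[0,0,0],"fingers":0.1},{"delta_pos":[120,-80,132],"angular":[0,0,0],"fingers":0.1},{"delta_pos":[165,-110,132],"angular":[0,0,0],"fingers":0.1},{"delta_pos":[210,-140,132],"angular":[0,0,0],"fingers":0.1},{"delta_pos":[240,-160,132],"angular":[0,0,0],"fingers":0.1},{"delta_pos":[250.8,-165.6,132],"angular":[0,0,0],"fingers":0.1}]'
python3 -m jog '[{"delta_pos":[0,0,-30],"angular":[0,0,0],"fingers":0.1},{"delta_pos":[0,0,-60],"angular":[0,0,0],"fingers":0.1},{"delta_pos":[0,0,-80],"angular":[0,0,0],"fingers":0.1},{"delta_pos":[0,0,-80],"angular":[0,0,0],"fingers":0.1},{"delta_pos":[0,0,-80],"angular":[0,0,0],"fingers":0.1}]'
python3 - <<'E'
from m import *
W=cap('wrist','w7');S=cap('scene','s7');D=cap('side','d7')
f=lambda p,k:cv2.resize(p,None,fx=k,fy=k,interpolation=cv2.INTER_CUBIC)
b=f(D['pixels'][180:240,250:310],6);a=f(S['pixels'][170:230,325:385],4);w=f(W['pixels'][120:340,220:420],2)
im=np.zeros((600,800,3),np.uint8);im[:360,:360]=b;im[360:600,:240]=a;im[:440,400:800]=w
cv2.imwrite('pics/z7.png',im);print(ctrl.sense()['eef_pos'])
E
```

```text
time_s: 10.65
eef_pos: [598.8, 117.5, 198.8]
ee_rot: [-0.0, 0.041, 0.999, -0.0]
force: [-0.8, 0.7, -0.8]
grip_width: 0.222
grip_force: 29.7
time_s: 11.28
eef_pos: [598.1, 119.2, 120.5]
ee_rot: [0.001, 0.04, 0.999, 0.0]
force: [-0.2, 0.3, -0.6]
grip_width: 0.226
grip_force: 29.7
[598.23784605 118.90453315 120.38565582]
```

View pics/z7.png

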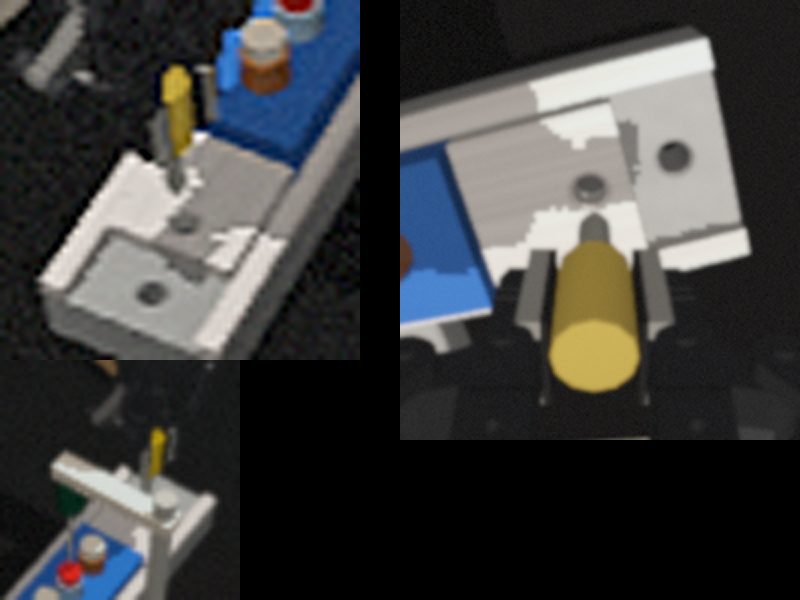

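Side (upper left): pin tip at crop (177,190), tongue hole (185,223), hole2 (151,293). Wrist (right): tongue hole (590,187), tip end (594,216), hole2 (675,157). Now comparing tip and hole in each camera.

Run:
```python
from m import *
W,D=load('w7'),load('d7');zt=120.4-59
d=lambda x,y,z:onz(D,250+x/6-.4,180+y/6-.4,z)[:2]
w=lambda x,y,z:onz(W,220+(x-400)/2-.25,120+y/2-.25,z,True)[:2]
for n,f,P in(('side',d,((177,190),(185,223),(151,293))),('wrist',w,((594,215),(590,187),(675,157)))):
    t,h,h2=f(*P[0],zt),f(*P[1],40),f(*P[2],30);print(n,'tip',t.round(1),'hole',h.round(1),'h2',h2.round(1),'hole-tip',(h-t).round(1),'h2-h',np.linalg.norm(h2-h))
# knob top disc centre: TCP-?; pin top z = zt+76
print('knobtop',w(594,355,zt+76))
```

```text
side tip [601.2 117.9] hole [598.5 118.3] h2 [592.6 150.2] hole-tip [-2.7  0.4] h2-h 32.428911991124956
wrist tip [598.  119.8] hole [596.5 118.5] h2 [591.1 150.3] hole-tip [-1.5 -1.3] h2-h 32.287814458590894
knobtop [597.482232   119.82980073]
```

Applying a correction of about (−1.2,−0.6), then descending gently while watching the force.

```bash
python3 -m jog '[{"delta_pos":[-1.2,-0.6,-5],"angular":[0,0,0],"fingers":0.1},{"delta_pos":[-1.2,-0.6,-15],"angular":[0,0,0],"fingers":0.1},{"delta_pos":[-1.2,-0.6,-20],"angular":[0,0,0],"fingers":0.1},{"delta_pos":[-1.2,-0.6,-23],"angular":[0,0,0],"fingers":0.1},{"delta_pos":[-1.2,-0.6,-26],"angular":[0,0,0],"fingers":0.1},{"delta_pos":[-1.2,-0.6,-28],"angular":[0,0,0],"fingers":0.1},{"delta_pos":[-1.2,-0.6,-28],"angular":[0,0,0],"fingers":0.1}]'; python3 -c "
from rig import ctrl;s=ctrl.sense();print(s['force'],s['wrist_torque'])"
```

```text
time_s: 12.3
eef_pos: [596.8, 118.1, 91.3]
ee_rot: [0.0, 0.04, 0.999, -0.0]
force: [-0.5, -0.4, 0.1]
grip_width: 0.226
grip_force: 29.7
[-0.46679974 -0.35827556  0.07400519] [-0.0034896  -0.03749414  0.02295207]
```

```bash
python3 -m jog '[{"delta_pos":[0,0,-3],"angular":[0,0,0],"fingers":0.1},{"delta_pos":[0,0,-6],"angular":[0,0,0],"fingers":0.1},{"delta_pos":[0,0,-9],"angular":[0,0,0],"fingers":0.1},{"delta_pos":[0,0,-12],"angular":[0,0,0],"fingers":0.1},{"delta_pos":[0,0,-12],"angular":[0,0,0],"fingers":0.1}]'; python3 -c "
from rig import ctrl;s=ctrl.sense();print(s['force'],s['wrist_torque'])"
```

```text
time_s: 12.92
eef_pos: [596.7, 118.1, 79.0]
ee_rot: [-0.0, 0.04, 0.999, -0.0]
force: [1.6, -0.2, -1.8]
grip_width: 0.218
grip_force: 29.6
[ 1.6450441  -0.20822837 -1.83934692] [-0.11590481 -0.21069191 -0.02148981]
```

```bash
python3 -m jog '[{"delta_pos":[0.3,0,-4],"angular":[0,0,0],"fingers":0.1},{"delta_pos":[0.3,0,-8],"angular":[0,0,0],"fingers":0.1},{"delta_pos":[0.3,0,-11],"angular":[0,0,0],"fingers":0.1},{"delta_pos":[0.3,0,-14],"angular":[0,0,0],"fingers":0.1},{"delta_pos":[0.3,0,-15.5],"angular":[0,0,0],"fingers":0.1},{"delta_pos":[0.3,0,-15.5],"angular":[0,0,0],"fingers":0.1}]'; python3 -c "
from rig import ctrl;s=ctrl.sense();print(s['eef_pos'],s['force'],s['wrist_torque'])"
```

```text
time_s: 13.68
eef_pos: [597.0, 118.2, 63.7]
ee_rot: [-0.0, 0.04, 0.999, 0.0]
force: [-0.2, -0.1, -0.3]
grip_width: 0.228
grip_force: 29.7
[596.95568396 118.19294473  63.68588825] [-0.201975   -0.06738854 -0.30250585] [-0.03497863 -0.04872841  0.01628611]
```

Lowering a bit more until the knob makes contact.

```bash
python3 -m jog '[{"delta_pos":[0,0,-0.8],"angular":[0,0,0],"fingers":0.1},{"delta_pos":[0,0,-1.5],"angular":[0,0,0],"fingers":0.1},{"delta_pos":[0,0,-1.5],"angular":[0,0,0],"fingers":0.1}]'
```

```text
time_s: 14.05
eef_pos: [597.1, 118.2, 63.1]
ee_rot: [0.0, 0.04, 0.999, 0.0]
force: [-1.7, -0.2, 6.1]
grip_width: 0.227
grip_force: 30.4
```

Seated: force is up by 6 N at the expected height of 63. Releasing and retreating.

```bash
python3 -m jog '[{"delta_pos":[0,0,0.5],"angular":[0,0,0],"fingers":0.4},{"delta_pos":[0,0,0.5],"angular":[0,0,0],"fingers":0.4},{"delta_pos":[0,0,0.5],"angular":[0,0,0],"fingers":0.4},{"delta_pos":[0,0,15],"angular":[0,0,0],"fingers":0.4},{"delta_pos":[0,0,50],"angular":[0,0,0],"fingers":0.4},{"delta_pos":[0,0,100],"angular":[0,0,0],"fingers":0.4},{"delta_pos":[-40,20,130],"angular":[0,0,0],"fingers":0.4},{"delta_pos":[-100,50,150],"angular":[0,0,0],"fingers":0.4},{"delta_pos":[-150,80,150],"angular":[0,0,0],"fingers":0.4},{"delta_pos":[-150,80,150],"angular":[0,0,0],"fingers":0.4}]'
python3 - <<'E'
from m import *
W=cap('wrist','w9');S=cap('scene','s9');D=cap('side','d9')
X,e=tri([redp(S),redp(D)]);print('red',X,e,rig(X))
f=lambda p,k:cv2.resize(p,None,fx=k,fy=k,interpolation=cv2.INTER_CUBIC)
im=np.zeros((600,800,3),np.uint8);im[:520,:400]=f(D['pixels'][120:250,250:350],4);im[:400,400:]=f(S['pixels'][190:290,290:390],4)
cv2.imwrite('pics/z9.png',im)
ms=[]
for n in('side0','d9'):
    h=cv2.cvtColor(load(n)['pixels'],cv2.COLOR_BGR2HSV);m=cv2.inRange(h,(22,150,120),(35,255,255));q=np.argwhere(m[180:260,230:330])
    if n=='d9':
        q=q[:,::-1]+[230,180];print('knob z60',len(q),q.mean(0),rig(onz(D,*q.mean(0),60)))
E
```

```text
time_s: 15.3
eef_pos: [444.6, 199.7, 213.9]
ee_rot: [0.001, 0.039, 0.999, 0.0]
force: [0.0, 0.4, 0.9]
grip_width: 0.403
grip_force: 0.0
red [nan nan nan] [np.float64(nan), np.float64(nan)] [nan nan]
knob z60 77 [279.79220779 212.45454545] [-1.000e-01  1.105e+02]m.py:12: RuntimeWarning: Mean of empty slice.
  q=np.argwhere(m)[:,::-1].mean(0)+[280,150];return ray(c,*q)
  ret = um.true_divide(
```

View pics/z9.png

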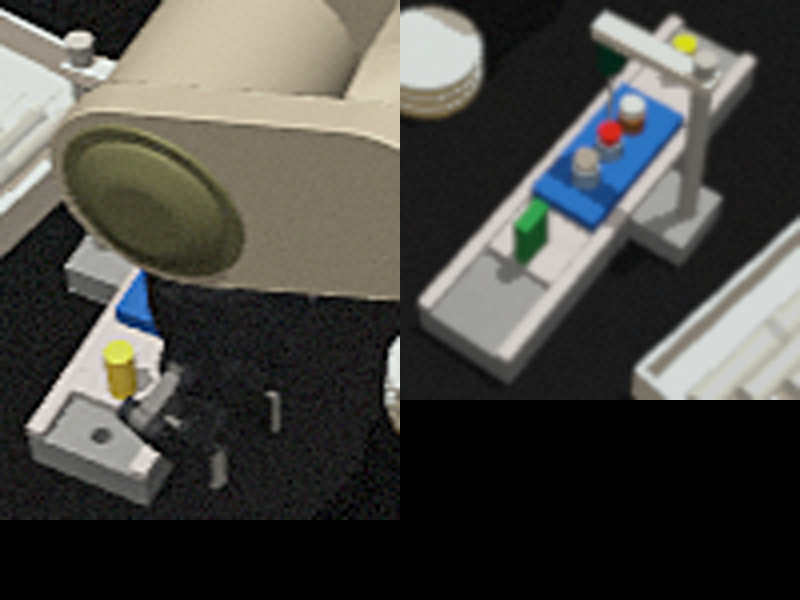

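The pin stands seated on the tongue with its knob at rig (0,110.5), side crop (120,370). The red cap is right under the needle (right crop (610,132)), the vials are upright, and the arm is clear. Handing in.

```bash
python3 -c "
from rig import ctrl;print(ctrl.finish_job())"
```

```text
the job is handed in; nothing more can be done
None
```

The red-capped vial is under the needle, the yellow-knobbed pin is fully home in the shuttle's tongue and track hole, and the job was handed in at about 15 s; it returned no verdict.

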